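Empty one bay of a tilting fittings tray

ROBOT

A 6-joint arm with a two-finger parallel gripper is mounted at the origin on the work surface. World frame = base frame: x ahead of the robot, y to its left, z up, the work surface at z = 0. Lengths are in m, angles in rad, forces in N, time in s.
With the tool pointing down it reaches from about 0.35 to 0.975 m from the base axis. Payload 4.9 kg.
Tool frame: the origin (TCP) lies midway between the tips of the shut fingers; the grasp point (between the pads) lies 19 mm behind it; z points along the fingers, y is the line along which they close (so a half turn about z gives the same grasp; the last joint's range is limited). The gripper opens to 85 mm and grips with 20 to 120 N. Pads are 22 mm wide; open, the fingers measure 114 mm over their backs; the gripper's body (76 mm by 85 mm) begins 54 mm behind the grasp point. The pads swing forward as they close: fully open they stand 13 mm farther back than shut.
Start: joints at [-1.439, 0.053, 1.613, -0, 1.476, -0.119], TCP at [0.155, -0.605, 0.231] pointing down, gripper open.
Joint ranges: [-3.01, 3.01], [-1.01, 2.22], [0.06, 2.58], [-1.02, 4.17], [0.09, 2.62], [-3.14, 3.14]. Speed limits (rad/s): [2.57, 2.57, 3.14, 3.14, 3.14, 3.14].

INTERFACE

Orientations are given as a rotation vector (axis times angle).
In Python, from station import ctrl gives the robot as it stands.
- The arm moves only by the tool carry_out, never from a script. Its argument "moves" is a list of rows, each an object of numbers: "x", "y", "z": the shift along the tool's x, y, z in units of 25 mm (1.0 is 25 mm); "turn": the turn about the tool's z in rad. In form: [{"x": .., "y": .., "z": .., "turn": ..}, ...]. A call has exactly 8 rows; each row shifts and turns the commanded pose from where the row before left it, along the tool's axes as they then stand; what a row does not reach is not made up. A row lasts 1/10 s, in which the tool goes at most 50 mm and 8.59 degrees, less where a joint would pass 70% of its speed; a pose out of reach is approached as far as the arm can. A call is refused whole if a number of a shift passes 1 or a number of a turn 0.15, either way. A call with a gripper value outside its range is refused whole. "grip" is the finger opening in mm, from 0 to 85.4, set as the call begins (left out, the last holds). The fingers move at their own pace and stop on an object; "newtons" is the grip in N (left out, the last holds). Time passes only in rows, so rows that do not move let the fingers close, or fill a call up. It gives the time, the measured TCP pose, the force, the opening and the grip force at its end, in the units of the state.
- ctrl.get_obs(): the state, without advancing time (a new reading comes with each control period).
- ctrl.get_image(name): name is "scene" or "top" or "wrist"; returns the picture (384x512x3 uint8, red, green, blue); there is no depth.
- ctrl.calibration(name): a dict with "fx", "fy", "cx", "cy" (pixels), "R" (3x3) and "t" (3): a world point X has camera coordinates R X + t; the wrist camera has in their place "T_tool_cam" (4x4, takes a point from camera to tool coordinates, whose origin is the TCP and whose axes are the flange's). Camera axes: x right, y down, z forward; pixel columns grow to the right and rows downward; lengths in m; the calibration is good to about 2 mm. A picture is of the moment at which its call begins: read the wrist's pose just before it. calibration takes no time and is no camera call.
- ctrl.finish_job(): hands the job in; it is judged then, once.
Trained networks look in the newest picture that a camera, given by its name, has taken for a name from the list of things; names that differ only in an ending like _2 or _b are one class to them, and where a whole thing is asked for, a point or a joint stands for the part that bears it (a point fixed in the world has none). Each returns a list of dicts, best first, with "confidence" (0 to 1); they miss things now and then, are a little off and sometimes report something else, mostly with a low value. They report only what shows in the picture. A call takes as long as a camera call. They do not tell look-alikes from the thing itself.
- ctrl.look_for(camera, query): "rect" ([left, top, width, height] in pixels, round what is visible of it).
- ctrl.mark_of(camera, query): "pixel" ([column, row] in pixels: a listed point, or the origin of a listed thing).
The state is a dict: "t": time; "q": joint angles; "dq": joint speeds; "effort": joint torques, N m; "tool_pos": TCP position; "tool_rot": TCP orientation; "contact_force": force on the tool from outside, world axes, zero at the start; "wrist_torque": the same for the moment, N m; "opening": finger opening in m; "grip_force": force on a finger pad.
Only numpy, scipy, OpenCV 4.12 (cv2) and the standard library are available. Lean on these libraries where they do the work, as an engineer would, in place of code of your own. Each camera call takes 0.05 s, during which the arm holds its last target. There are 200 camera calls.

TASK

Slide or carry the empty white pan to the corner of the steel tilting tray where the pipe tee lies, then push the tray's centre handle over towards that corner so that the tee alone slides out through the corner gap into the pan. Do not touch the fittings, leave the other three in the tray, do not disturb the glass bowl, and finish with the pan flat on the bench and the handle let go so that the tray is level again.

Things in the scene. Friction and masses are not known exactly. Their poses are not given: they have to be found in the camera images.
- tray: Square steel tray, 196 mm a side, on a sprung universal joint. Origin: the pivot, on its centre line, 115 mm above the bench; x (away from robot) and y (left) parallel to the sides. In this frame: floor z 15 to 19 mm, tops of the 4 mm walls 49 mm; dividers along x = 0 and y = 0 make four 92 mm bays. Walls stop 58 mm short of each corner, so each bay has a gap at its outer corner, 76 mm across.
- floor_mid (a point): Middle of the tray's floor. The tray leans any way, up to 0.42 rad about each of its x and y axes (0.58 rad straight towards a corner), and does not turn about the vertical. Damped springs of 2 N m per rad bring it back to within about 0.1 rad of level when let go. Fittings begin to slide, straight downhill, at a lean of 0.2 to 0.36 rad; those not in the lowest bay stop at walls and dividers.
- corner_left (a point): Corner of the tray floor's upper face away from the robot, left (tray +x, +y): 139 mm from the tray's centre, open gap of the left far bay. Leant fully towards it, this corner comes down to about 55 mm above the bench, about 130 mm out from the stand's axis.
- corner_right (a point): The same for the right far bay (tray +x, -y).
- knob (a point): Centre of the black ball, 32 mm across, on top of the tray's upright centre handle (post 16 mm thick), rigid with the tray: 150 mm above the pivot, so 265 mm above the bench when level. Pushing the ball 80 mm sideways leans the tray about 0.56 rad the same way, with 7 to 8 N.
- stand: Fixed round stand under the tray's centre: foot 124 mm across and up to 18 mm tall, column 28 mm thick. Origin: on the bench, on the tray's centre line. Its yaw is the tray's yaw.
- tee: The pipe tee to be emptied out (three arms, 60 mm run, with a branch that ends 32 mm to one side). Polished stainless, 32 mm thick, bore ends dark, 60 to 170 g, lying in one bay of the tray. Origin: underside, midway along the run; the run is along x, the branch points to +y. It lies in one of the tray's two bays on the side away from the robot.
- elbow: Pipe elbow, two arms at a right angle, 60 by 60 mm. Polished stainless, 32 mm thick, bore ends dark, 60 to 170 g, lying in one bay of the tray. Origin: underside, 14 mm from the two arms' crossing along each of x and y.
- cross: Four-way pipe cross, 62 by 62 mm. Polished stainless, 32 mm thick, bore ends dark, 60 to 170 g, lying in one bay of the tray. Origin: underside, centre.
- block: Square manifold block, 64 by 32 mm, long side along x. Polished stainless, 32 mm thick, bore ends dark, 60 to 170 g, lying in one bay of the tray. Origin: underside, centre.
- pan: Loose empty white plastic pan, open on top, 160 mm square outside, 36 mm tall, walls and floor 4 mm thick, 0.3 to 0.55 kg. Origin: centre of its underside; sides along x and y. It starts flat on the bench to the left or right of the tray. With its centre about 195 mm from the stand's axis, on the line through the tray's corner, it catches what slides out over that corner; it may have any yaw.
- dish: Glass bowl, 96 mm across, 45 mm tall, on the bench on the other side of the tray from the pan's start. Origin: centre of underside. Leave it alone.
Things that resemble listed ones, but are neither listed nor needed, are in the scene too. Several things have the shape of the pan; the one meant has the colours described above. What is shaped like the block but purple or turquoise is not meant.

How it is judged:
By the outcome, as a careful person would: the job done as asked, in the order asked, and still so for the second after the job is handed in, with the robot touching nothing.
It also fails if it takes over 64 s, if anything falls off the work surface, if the arm or the gripper's body presses on something with over 40 N, if the wrist force passes 120 N, or if a joint passes its speed limit or range.

## Working session

There is one attempt and no reset: what is moved stays moved. The work goes in short steps, Python scripts to look and compute and a tool call to move; the robot and the scene stay as the last step left them, time stands still between calls to the robot, and variables do not carry over. Pictures are saved under pics/ and viewed, at most 10 in all, crops included, and the job is handed in when it is done.

Besides the shell and the picture viewer there is one more tool, called after ">>>" as name(argument=value, ...) on one line, values as JSON. carry_out: Moves the arm, as the interface text tells. Its arguments: {"type":"object","properties":{"moves":{"type":"array"},"grip":{"type":"number"},"newtons":{"type":"number"}},"required":["moves"]}

```bash
mkdir -p pics
cat > h.py <<'E'
import numpy as np, cv2
from station import ctrl
def shot(n,f):
    im=ctrl.get_image(n); cv2.imwrite('pics/'+f,cv2.cvtColor(im,cv2.COLOR_RGB2BGR)); return im
def ray(c,px,z):
    k=ctrl.calibration(c); R=np.array(k['R']);t=np.array(k['t'])
    d=R.T@np.array([(px[0]-k['cx'])/k['fx'],(px[1]-k['cy'])/k['fy'],1]);o=-R.T@t
    return (o+d*(z-o[2])/d[2]).round(4)
def proj(c,X):
    k=ctrl.calibration(c); p=np.array(k['R'])@np.array(X)+np.array(k['t'])
    return np.array([k['fx']*p[0]/p[2]+k['cx'],k['fy']*p[1]/p[2]+k['cy']])
E
python3 - <<'E'
from h import *
a=shot('top','top0.png');b=shot('scene','sc0.png')
for n,z in dict(knob=.265,tee=.134,elbow=.134,cross=.134,block=.134,pan=0,dish=0,corner_left=.134,corner_right=.134,floor_mid=.134).items():
    for c in('top','scene'):
        print(n,c,[(np.round(m['pixel']).tolist(),round(m['confidence'],2),ray(c,m['pixel'],z).tolist()) for m in ctrl.mark_of(c,n)[:3]])
o=ctrl.get_obs();print(o['t'],o['tool_pos'],o['tool_rot'])
E
```

```text
knob top [([216.0, 185.0], 0.95, [0.4739, 0.04, 0.265]), ([240.0, 186.0], 0.25, [0.4724, -0.0539, 0.265])]
knob scene [([282.0, 189.0], 0.75, [0.4528, 0.0153, 0.265])]
tee top [([242.0, 187.0], 0.6, [0.4919, -0.0537, 0.134])]
tee scene [([257.0, 222.0], 0.71, [0.4964, -0.0424, 0.134])]
elbow top [([213.0, 178.0], 0.71, [0.527, 0.0706, 0.134])]
elbow scene [([274.0, 243.0], 0.76, [0.5318, 0.0629, 0.134])]
cross top [([210.0, 203.0], 0.43, [0.4216, 0.0763, 0.134])]
cross scene [([300.0, 230.0], 0.72, [0.4299, 0.0757, 0.134])]
block top [([257.0, 218.0], 0.62, [0.3622, -0.1204, 0.134]), ([232.0, 207.0], 0.58, [0.4073, -0.0157, 0.134]), ([194.0, 193.0], 0.44, [0.4631, 0.1456, 0.134])]
block scene [([285.0, 212.0], 0.71, [0.3929, -0.0192, 0.134]), ([312.0, 292.0], 0.64, [0.6012, 0.2597, 0.134]), ([279.0, 263.0], 0.18, [0.5821, 0.1293, 0.134])]
pan top [([324.0, 198.0], 0.86, [0.4763, -0.4273, 0.0]), ([289.0, 250.0], 0.79, [0.2355, -0.2695, 0.0]), ([383.0, 203.0], 0.73, [0.4626, -0.699, 0.0])]
pan scene [([155.0, 178.0], 0.95, [0.4716, -0.7022, 0.0]), ([192.0, 205.0], 0.62, [0.4777, -0.4242, 0.0]), ([263.0, 197.0], 0.55, [0.2349, -0.271, 0.0])]
dish top [([145.0, 189.0], 0.79, [0.4979, 0.3977, 0.0]), ([222.0, 194.0], 0.21, [0.4849, 0.0415, 0.0])]
dish scene [([379.0, 338.0], 0.87, [0.4912, 0.4107, 0.0])]
corner_left top [([208.0, 168.0], 0.8, [0.572, 0.0937, 0.134])]
corner_left scene [([267.0, 261.0], 0.93, [0.598, 0.1019, 0.134])]
corner_right top [([249.0, 182.0], 0.95, [0.5166, -0.0841, 0.134]), ([238.0, 183.0], 0.53, [0.5115, -0.0382, 0.134])]
corner_right scene [([236.0, 219.0], 0.74, [0.5332, -0.0985, 0.134])]
floor_mid top [([224.0, 192.0], 0.79, [0.4675, 0.023, 0.134])]
floor_mid scene [([282.0, 224.0], 0.67, [0.4462, 0.0156, 0.134])]
1.1 [ 0.15506684 -0.60544418  0.23130519] [ 3.11691772e+00  3.92888727e-01 -4.90764680e-05]
```

View pics/top0.png

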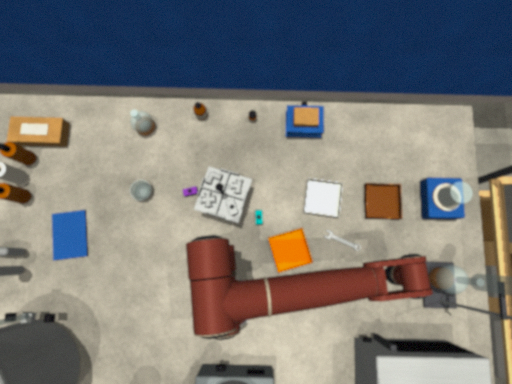

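View pics/sc0.png

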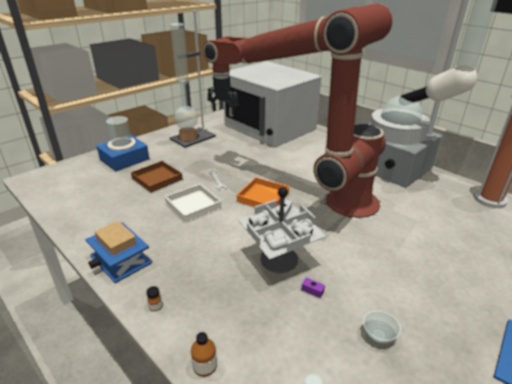

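The top view shows the tray at about (222,195), turned clockwise, and the white pan at (323,198) on the robot's right. An orange, a brown and two blue look-alike trays are also there, and the bowl is at (143,189). The scene view shows the white pan at (193,203) and the tray at (282,225). I'll refine the tray pose and the pan yaw next.

Run:
```python
from h import *
from scipy.optimize import least_squares
a=cv2.imread('pics/top0.png');s=cv2.imread('pics/sc0.png')
m=cv2.inRange(a,(215,215,215),(255,255,255));m[:, :290]=0;m[:,350:]=0;m[:160]=0;m[230:]=0
c=max(cv2.findContours(m,0,1)[0],key=cv2.contourArea);r=cv2.minAreaRect(c);print(r)
print([ray('top',p,.03).tolist() for p in cv2.boxPoints(r)], ray('top',r[0],.02))
L={'knob':(0,0,.15),'floor_mid':(0,0,.019),'corner_left':(.098,.098,.019),'corner_right':(.098,-.098,.019)}
D=[]
for n in L:
  for c in('top','scene'):
    q=ctrl.mark_of(c,n)
    if q: D.append((c,L[n],q[0]['pixel'],n))
from scipy.spatial.transform import Rotation as Ro
def f(p,full=0):
  M=Ro.from_euler('ZYX',[p[2],p[4],p[3]]).as_matrix()
  e=[proj(c,M@np.array(l)+[p[0],p[1],.115])-px for c,l,px,n in D]
  return np.r_[np.ravel(e),np.array(p[3:])*20]
s_=least_squares(f,[.46,.03,-.3,0,0],loss='soft_l1');print(s_.x.round(4));print(f(s_.x).round(1))
for n in ('tee','elbow','cross','block'): pass
cv2.imwrite('pics/crop.png',np.hstack([cv2.resize(a[160:230,185:265],None,fx=5,fy=5,interpolation=2),cv2.resize(s[180:250,232:312],None,fx=5,fy=5,interpolation=2)]))
k=ctrl.calibration('wrist');print(np.array(k['T_tool_cam']).round(3),k['fx'],k['cx'],k['cy'])
```

```text
((322.0538635253906, 198.06927490234375), (31.628856658935547, 30.636579513549805), 7.125016689300537)
[[0.4096, -0.3342, 0.03], [0.5499, -0.3512, 0.03], [0.5353, -0.4944, 0.03], [0.3954, -0.4754, 0.03]] [ 0.4737 -0.4156  0.02  ]
[ 0.4604  0.0258 -0.2847 -0.0692  0.0627]
[ 1.8  0.5 -0.   5.1 -0.9  1.3 -0.8  3.8  0.6 -1.7  1.5 -0.7  2.6 -2.8
  1.8 -0.2 -1.4  1.3]
[[ 0.    -0.946 -0.325  0.084]
 [ 1.     0.001 -0.    -0.001]
 [ 0.001 -0.325  0.946 -0.143]
 [ 0.     0.     0.     1.   ]] 325.08725173062726 253.5156890324737 194.3093993673024
```

View pics/crop.png

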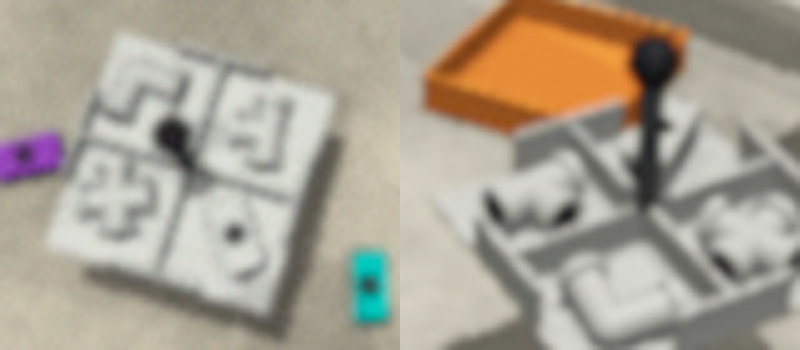

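The crops confirm it: the tee is in the far right bay (crop 265,135), the elbow far left, the cross near left and the block near right. I'll go to the pan's outer wall now.

>>> carry_out(moves=[{"x": 1,"y": -0.08,"z": 0.6},{"x": 1,"y": -0.08,"z": 0.6},{"x": 1,"y": -0.08,"z": 0.6},{"x": 1,"y": -0.08,"z": 0.6},{"x": 1,"y": -0.08,"z": 0.6},{"x": 1,"y": -0.08,"z": 0.6},{"x": 1,"y": -0.08,"z": 0.6},{"x": 1,"y": -0.08,"z": 0.6}], grip=85)

```text
validation failed for argument at $.mo...
```

>>> carry_out(moves=[{"x": 1,"y": -0.08},{"x": 1,"y": -0.08},{"x": 1,"y": -0.08},{"x": 1,"y": -0.08},{"x": 1,"y": -0.08},{"turn": 0.124},{"turn": 0.124},{"turn": 0.124}])

```text
validation failed for argument at $.mo...
```

```bash
cat >> h.py <<'E'
from scipy.spatial.transform import Rotation as Ro
def wr(f=None):
    o=ctrl.get_obs(); k=ctrl.calibration('wrist'); M=np.eye(4);M[:3,:3]=Ro.from_rotvec(o['tool_rot']).as_matrix();M[:3,3]=o['tool_pos']
    im=shot('wrist',f) if f else ctrl.get_image('wrist')
    return im,M@np.array(k['T_tool_cam']),k,M
def wray(px,z,T,k):
    d=T[:3,:3]@np.array([(px[0]-k['cx'])/k['fx'],(px[1]-k['cy'])/k['fy'],1]);o=T[:3,3]
    return (o+d*(z-o[2])/d[2]).round(4)
def local(M,X): return (M[:3,:3].T@(np.array(X)-M[:3,3])/.025).round(2)
E
python3 - <<'E'
from h import *
im,T,k,M=wr('w1.png')
print(ctrl.get_obs()['t'],M.round(3))
print([(m['pixel'],wray(m['pixel'],0,T,k),m['confidence']) for m in ctrl.mark_of('wrist','pan')[:3]])
E
```

```text
1.55 [[ 0.969  0.248  0.     0.155]
 [ 0.248 -0.969  0.    -0.605]
 [ 0.    -0.    -1.     0.231]
 [ 0.     0.     0.     1.   ]]
[]
```

View pics/w1.png

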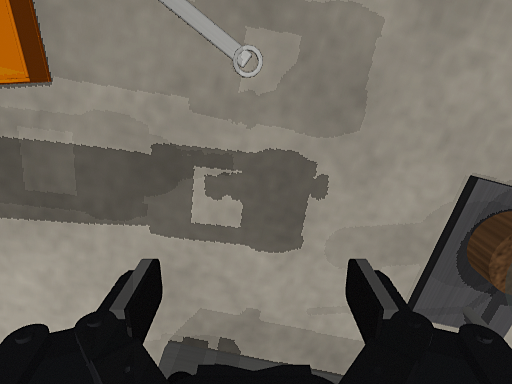

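Both calls were refused, so the arm is still at the start. The picture shows only the wrench at (247,60), the orange tray's corner and the fingers. I'll fill in all four keys in every row.

>>> carry_out(moves=[{"x": 1,"y": -0.08,"z": 0.6,"turn": 0},{"x": 1,"y": -0.08,"z": 0.6,"turn": 0},{"x": 1,"y": -0.08,"z": 0.6,"turn": 0},{"x": 1,"y": -0.08,"z": 0.6,"turn": 0},{"x": 1,"y": -0.08,"z": 0.6,"turn": 0},{"x": 1,"y": -0.08,"z": 0.6,"turn": 0},{"x": 1,"y": -0.08,"z": 0.6,"turn": 0},{"x": 1,"y": -0.08,"z": 0.6,"turn": 0}], grip=85)

```text
t: 2.4
tool_pos: [0.3459, -0.5399, 0.1108]
tool_rot: [3.117, 0.393, 0.0]
contact_force: [-0.6, -0.7, 0.1]
opening: 0.0851
grip_force: 0.0
```

>>> carry_out(moves=[{"x": 1,"y": -0.08,"z": 0,"turn": 0},{"x": 1,"y": -0.08,"z": 0,"turn": 0},{"x": 1,"y": -0.08,"z": 0,"turn": 0},{"x": 1,"y": -0.08,"z": 0,"turn": 0},{"x": 1,"y": -0.08,"z": 0,"turn": 0},{"x": 0,"y": 0,"z": 0,"turn": 0.124},{"x": 0,"y": 0,"z": 0,"turn": 0.124},{"x": 0,"y": 0,"z": 0,"turn": 0.124}])

```text
t: 3.2
tool_pos: [0.4639, -0.4994, 0.1112]
tool_rot: [-3.135, 0.197, 0.0]
contact_force: [-0.1, 1.4, -1.5]
opening: 0.0851
grip_force: 0.0
```

Run:
```python
from h import *
im,T,k,M=wr('w2.png')
print(ctrl.get_obs()['t'],M.round(3))
print([(m['pixel'],wray(m['pixel'],0,T,k),m['confidence']) for m in ctrl.mark_of('wrist','pan')[:3]])
```

```text
3.25 [[ 0.992 -0.125 -0.     0.464]
 [-0.125 -0.992  0.    -0.499]
 [-0.    -0.    -1.     0.111]
 [ 0.     0.     0.     1.   ]]
[([154.6, 188.3], array([ 0.4752, -0.4181,  0.    ]), 0.93), ([492.4, 157.8], array([ 0.4667, -0.6905,  0.    ]), 0.64)]
```

View pics/w2.png

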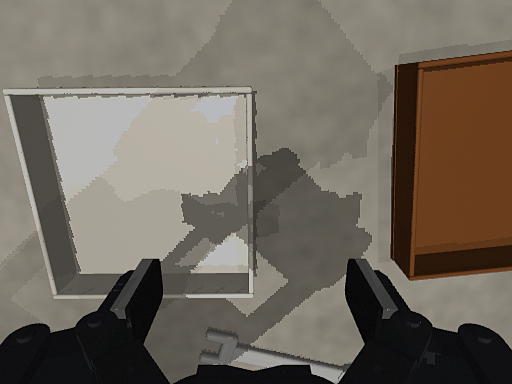

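The pan's outer wall runs straight up at column 252, midway between the fingers and aligned with them. The brown tray at (455,170) is clear of the hand. I'll go down and grip.

>>> carry_out(moves=[{"x": 0,"y": 0,"z": 0.7,"turn": 0},{"x": 0,"y": 0,"z": 0.7,"turn": 0},{"x": 0,"y": 0,"z": 0.7,"turn": 0},{"x": 0,"y": 0,"z": 0.6,"turn": 0},{"x": 0,"y": 0,"z": 0.6,"turn": 0},{"x": 0,"y": 0,"z": 0.4,"turn": 0},{"x": 0,"y": 0,"z": 0.2,"turn": 0},{"x": 0,"y": 0,"z": 0,"turn": 0}])

```text
t: 4.1
tool_pos: [0.4632, -0.4993, 0.0129]
tool_rot: [-3.135, 0.19, 0.001]
contact_force: [-0.9, -0.4, 0.9]
opening: 0.0849
grip_force: 0.0
```

>>> carry_out(moves=[{"x": 0,"y": 0,"z": 0,"turn": 0},{"x": 0,"y": 0,"z": 0,"turn": 0},{"x": 0,"y": 0,"z": 0,"turn": 0},{"x": 0,"y": 0,"z": 0,"turn": 0},{"x": 0,"y": 0,"z": 0,"turn": 0},{"x": 0,"y": 0,"z": 0,"turn": 0},{"x": 0,"y": 0,"z": 0,"turn": 0},{"x": 0,"y": 0,"z": 0,"turn": 0}], grip=0, newtons=40)

```text
t: 4.9
tool_pos: [0.4636, -0.4996, 0.0141]
tool_rot: [3.136, -0.19, 0.0]
contact_force: [-0.5, 1.7, 2.9]
opening: 0.0033
grip_force: 41.3
```

>>> carry_out(moves=[{"x": 0.05,"y": -0.4,"z": 0,"turn": 0},{"x": 0.12,"y": -0.75,"z": 0,"turn": 0},{"x": 0.12,"y": -0.75,"z": 0,"turn": 0},{"x": 0.12,"y": -0.75,"z": 0,"turn": 0},{"x": 0.12,"y": -0.75,"z": 0,"turn": 0},{"x": 0.12,"y": -0.75,"z": 0,"turn": 0},{"x": 0.12,"y": -0.75,"z": 0,"turn": 0},{"x": 0.12,"y": -0.75,"z": 0,"turn": 0}])

```text
t: 5.7
tool_pos: [0.5032, -0.3606, 0.0141]
tool_rot: [3.135, -0.19, 0.0]
contact_force: [-1.1, -3.2, 2.5]
opening: 0.0031
grip_force: 41.4
```

>>> carry_out(moves=[{"x": 0.12,"y": -0.75,"z": 0,"turn": 0},{"x": 0.12,"y": -0.75,"z": 0,"turn": 0},{"x": 0.12,"y": -0.75,"z": 0,"turn": 0},{"x": 0.12,"y": -0.75,"z": 0,"turn": 0},{"x": 0.12,"y": -0.75,"z": 0,"turn": 0},{"x": 0.12,"y": -0.75,"z": 0,"turn": 0},{"x": 0.12,"y": -0.75,"z": 0,"turn": 0},{"x": 0.05,"y": -0.4,"z": 0,"turn": 0}])

```text
t: 6.5
tool_pos: [0.5424, -0.2228, 0.0141]
tool_rot: [3.136, -0.188, 0.0]
contact_force: [-1.2, -3.3, 4.4]
opening: 0.0033
grip_force: 41.7
```

Run:
```python
from h import *
a=shot('top','t2.png');o=ctrl.get_obs();print(o['t'],o['tool_pos'],o['tool_rot'],o['contact_force'],o['opening'])
D=[]
ims=shot('scene','s2.png')
for n in('pan','knob','floor_mid','corner_left','corner_right'):
  for c in('top','scene'):
    print(n,c,[(np.round(m['pixel']).tolist(),round(m['confidence'],2),ray(c,m['pixel'],{'pan':0,'knob':.265}.get(n,.134)).tolist()) for m in ctrl.mark_of(c,n)[:2]])
```

```text
6.55 [ 0.54264395 -0.22168328  0.01407444] [-3.13466889e+00  1.87932501e-01 -7.03364796e-04] [0.81305682 3.0099509  5.04550671] 0.00298312316782606
pan top [([291.0, 249.0], 0.76, [0.2402, -0.2775, 0.0]), ([380.0, 203.0], 0.56, [0.46, -0.6855, 0.0])]
pan scene [([157.0, 178.0], 0.84, [0.4592, -0.7012, 0.0]), ([224.0, 252.0], 0.72, [0.5668, -0.1266, 0.0])]
knob top [([219.0, 186.0], 0.78, [0.4699, 0.027, 0.265])]
knob scene [([280.0, 193.0], 0.83, [0.4743, 0.0291, 0.265]), ([269.0, 258.0], 0.28, [0.6924, 0.1956, 0.265])]
floor_mid top [([225.0, 191.0], 0.6, [0.4724, 0.0181, 0.134])]
floor_mid scene [([283.0, 227.0], 0.85, [0.4556, 0.0305, 0.134])]
corner_left top [([208.0, 169.0], 0.95, [0.5698, 0.0953, 0.134]), ([263.0, 184.0], 0.61, [0.5081, -0.1431, 0.134])]
corner_left scene [([270.0, 258.0], 0.71, [0.5856, 0.0982, 0.134])]
corner_right top [([251.0, 180.0], 0.88, [0.526, -0.0923, 0.134])]
corner_right scene [([240.0, 217.0], 0.93, [0.5176, -0.0983, 0.134]), ([258.0, 226.0], 0.63, [0.5062, -0.0263, 0.134])]
```

Pan in place at about (0.553, -0.142), 194 mm from the stand axis. I'll let go and rise.

>>> carry_out(moves=[{"x": 0,"y": 0,"z": 0,"turn": 0},{"x": 0,"y": 0,"z": 0,"turn": 0},{"x": 0,"y": 0,"z": 0,"turn": 0},{"x": 0,"y": 0,"z": 0,"turn": 0},{"x": 0,"y": 0,"z": -0.5,"turn": 0},{"x": 0,"y": 0,"z": -1,"turn": 0},{"x": 0,"y": 0,"z": -1,"turn": 0},{"x": 0,"y": 0,"z": -1,"turn": 0}], grip=60)

```text
t: 7.9
tool_pos: [0.5419, -0.2247, 0.1031]
tool_rot: [3.136, -0.191, 0.001]
contact_force: [0.5, 0.5, 0.3]
opening: 0.0596
grip_force: 0.0
```

>>> carry_out(moves=[{"x": 0,"y": 0,"z": -1,"turn": 0.15},{"x": 0,"y": 0,"z": -1,"turn": 0.15},{"x": 0,"y": 0,"z": -1,"turn": 0.15},{"x": 0,"y": 0,"z": -1,"turn": 0.15},{"x": 0,"y": 0,"z": -1,"turn": 0.15},{"x": 0,"y": 0,"z": -1,"turn": 0.15},{"x": 0,"y": 0,"z": -1,"turn": 0.05},{"x": 0,"y": 0,"z": -1,"turn": 0}])

```text
t: 8.7
tool_pos: [0.5416, -0.2245, 0.3034]
tool_rot: [-2.701, 1.605, -0.002]
contact_force: [1.4, 0.3, -0.0]
opening: 0.0602
grip_force: 0.0
```

>>> carry_out(moves=[{"x": 0,"y": -0.25,"z": -1,"turn": 0},{"x": 0,"y": -0.25,"z": -1,"turn": 0},{"x": -1,"y": -0.25,"z": -0.5,"turn": 0},{"x": -1,"y": -0.25,"z": 0,"turn": 0},{"x": -1,"y": -0.25,"z": 0,"turn": 0},{"x": -1,"y": -0.25,"z": 0,"turn": 0},{"x": -1,"y": -0.25,"z": 0,"turn": 0},{"x": -1,"y": -0.25,"z": 0,"turn": 0}])

```text
t: 9.5
tool_pos: [0.5132, -0.0679, 0.3648]
tool_rot: [-2.701, 1.604, -0.002]
contact_force: [0.0, 0.3, -0.1]
opening: 0.06
grip_force: 0.0
```

>>> carry_out(moves=[{"x": -1,"y": 0,"z": 0,"turn": 0},{"x": -1,"y": 0,"z": 0,"turn": 0},{"x": -1,"y": 0,"z": 0,"turn": 0},{"x": -1,"y": 0,"z": 0,"turn": 0},{"x": -1,"y": 0,"z": 0,"turn": 0},{"x": -1,"y": 0,"z": 0,"turn": 0},{"x": 0,"y": 0,"z": 0,"turn": 0},{"x": 0,"y": 0,"z": 0,"turn": 0}])

```text
t: 10.3
tool_pos: [0.4419, 0.0627, 0.3646]
tool_rot: [-2.702, 1.602, -0.002]
contact_force: [0.2, -1.1, 0.1]
opening: 0.0604
grip_force: 0.0
```

Run:
```python
from h import *
im,T,k,M=wr('w3.png')
print(ctrl.get_obs()['t'],M.round(3))
for n,z in dict(knob=.265,corner_right=.134,corner_left=.134,floor_mid=.134,tee=.134,pan=0).items():
  print(n,[(m['pixel'],wray(m['pixel'],z,T,k),local(M,wray(m['pixel'],z,T,k)),round(m['confidence'],2)) for m in ctrl.mark_of('wrist',n)[:2]])
```

```text
10.35 [[ 0.48  -0.877  0.002  0.442]
 [-0.877 -0.48  -0.     0.063]
 [ 0.001 -0.001 -1.     0.365]
 [ 0.     0.     0.     1.   ]]
knob [([246.4, 143.5], array([0.4658, 0.0304, 0.265 ]), array([ 1.59, -0.22,  3.99]), 0.73), ([190.6, 127.7], array([0.5074, 0.0399, 0.265 ]), array([ 2.05, -1.86,  3.99]), 0.18)]
corner_right []
corner_left [([133.3, 120.3], array([0.5817, 0.0905, 0.134 ]), array([ 1.7 , -5.43,  9.23]), 0.74)]
floor_mid [([253.3, 121.9], array([0.4621, 0.027 , 0.134 ]), array([ 1.63, -0.01,  9.23]), 0.91)]
tee [([258.2, 53.1], array([ 0.4918, -0.0382,  0.134 ]), array([4.49, 0.19, 9.23]), 0.63)]
pan []
```

View pics/w3.png

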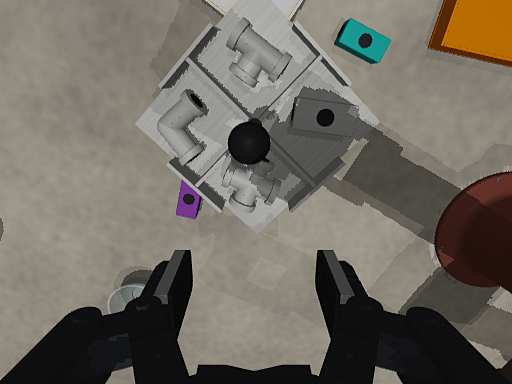

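The tray is a diamond in this view, with its axis along the tool's x: ball at (248,143), tee at (257,55) in the bay ahead, pan edge at the top (270,5). I'll take the ball.

>>> carry_out(moves=[{"x": 0.8,"y": -0.1,"z": 0,"turn": 0},{"x": 0.8,"y": -0.1,"z": 0,"turn": 0},{"x": 0,"y": 0,"z": 0.7,"turn": 0},{"x": 0,"y": 0,"z": 0.8,"turn": 0},{"x": 0,"y": 0,"z": 0.8,"turn": 0},{"x": 0,"y": 0,"z": 0.8,"turn": 0},{"x": 0,"y": 0,"z": 0.8,"turn": 0},{"x": 0,"y": 0,"z": 0.8,"turn": 0}])

```text
t: 11.45
tool_pos: [0.4647, 0.0305, 0.2441]
tool_rot: [2.701, -1.603, -0.003]
contact_force: [0.2, -0.8, 1.2]
opening: 0.0599
grip_force: 0.0
```

>>> carry_out(moves=[{"x": 0,"y": 0,"z": 0,"turn": 0},{"x": 0,"y": 0,"z": 0,"turn": 0},{"x": 0,"y": 0,"z": 0,"turn": 0},{"x": 0,"y": 0,"z": 0,"turn": 0},{"x": 0,"y": 0,"z": 0,"turn": 0},{"x": 0,"y": 0,"z": 0,"turn": 0},{"x": 0,"y": 0,"z": 0,"turn": 0},{"x": 0,"y": 0,"z": 0,"turn": 0}], grip=10, newtons=30)

```text
t: 12.25
tool_pos: [0.4653, 0.03, 0.2459]
tool_rot: [2.701, -1.603, -0.001]
contact_force: [-1.2, -0.7, -7.7]
opening: 0.0305
grip_force: 30.3
```

>>> carry_out(moves=[{"x": 0.4,"y": 0,"z": 0.01,"turn": 0},{"x": 0.4,"y": 0,"z": 0.04,"turn": 0},{"x": 0.4,"y": 0,"z": 0.07,"turn": 0},{"x": 0.4,"y": 0,"z": 0.1,"turn": 0},{"x": 0.4,"y": 0,"z": 0.13,"turn": 0},{"x": 0.4,"y": 0,"z": 0.16,"turn": 0},{"x": 0.4,"y": 0,"z": 0.19,"turn": 0},{"x": 0.3,"y": 0,"z": 0.17,"turn": 0}])

```text
t: 13.05
tool_pos: [0.5045, -0.0388, 0.2269]
tool_rot: [-2.699, 1.602, -0.005]
contact_force: [-2.6, 6.0, 3.4]
opening: 0.03
grip_force: 30.8
```

Run:
```python
from h import *
im,T,k,M=wr('w4.png'); s=shot('scene','s4.png')
o=ctrl.get_obs();print(o['t'],o['tool_pos'],o['contact_force'],o['opening'],o['grip_force'])
cv2.imwrite('pics/w4s.png',np.hstack([cv2.resize(cv2.imread('pics/w4.png'),(400,300)),cv2.resize(cv2.imread('pics/s4.png')[170:290,182:342],(400,300),interpolation=2)]))
for c in('wrist','scene'):print([(m['pixel'],round(m['confidence'],2)) for m in ctrl.mark_of(c,'tee')[:2]])
```

```text
13.15 [ 0.50448542 -0.03908455  0.22671647] [-1.54764796  4.55156713  4.48782049] 0.030408190314307307 30.898019671440125
[([261.2, 160.6], 0.88), ([347.6, 245.3], 0.49)]
[([247.2, 236.3], 0.62)]
```

View pics/w4s.png

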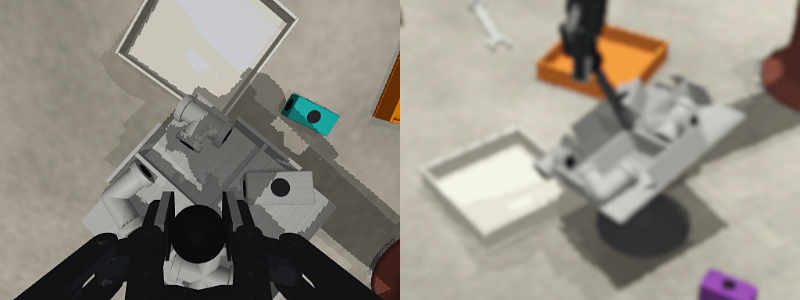

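The tray leans towards the pan, and the tee is at the corner gap (wrist part at 197,125), on its way out over the pan. I'll hold there.

>>> carry_out(moves=[{"x": 0,"y": 0,"z": 0,"turn": 0},{"x": 0,"y": 0,"z": 0,"turn": 0},{"x": 0,"y": 0,"z": 0,"turn": 0},{"x": 0,"y": 0,"z": 0,"turn": 0},{"x": 0,"y": 0,"z": 0,"turn": 0},{"x": 0,"y": 0,"z": 0,"turn": 0},{"x": 0,"y": 0,"z": 0,"turn": 0},{"x": 0,"y": 0,"z": 0,"turn": 0}])

```text
t: 14.05
tool_pos: [0.5041, -0.0381, 0.2273]
tool_rot: [-2.7, 1.602, -0.007]
contact_force: [-2.1, 3.4, 5.3]
opening: 0.0301
grip_force: 31.0
```

Run:
```python
from h import *
im,T,k,M=wr('w5.png'); s=shot('scene','s5.png')
o=ctrl.get_obs();print(o['t'],o['tool_pos'],o['contact_force'],o['opening'],o['grip_force'])
cv2.imwrite('pics/w5s.png',np.hstack([cv2.resize(cv2.imread('pics/w5.png'),(400,300)),cv2.resize(cv2.imread('pics/s5.png')[170:290,182:342],(400,300),interpolation=2)]))
for c in('wrist','scene'):print([(m['pixel'],round(m['confidence'],2)) for m in ctrl.mark_of(c,'tee')[:2]])
```

```text
14.15 [ 0.50404531 -0.03803313  0.22732261] [-2.16529846  3.54695019  5.81742339] 0.029700337561923855 31.00189447402954
[([268.9, 32.9], 0.81)]
[([219.6, 237.9], 0.68), ([275.5, 229.9], 0.52)]
```

View pics/w5s.png

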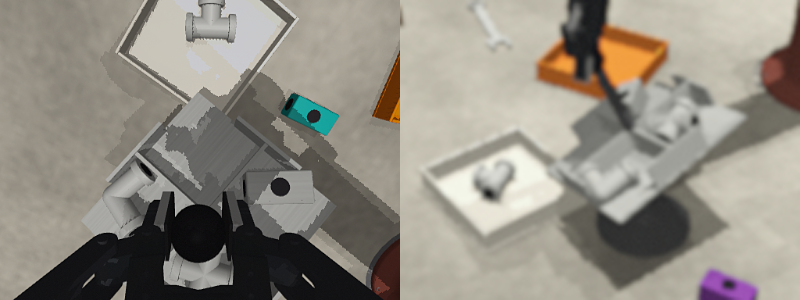

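The tee is in the pan (wrist part at 211,22), and the elbow, the block and the cross are still in their bays. I'll bring the handle back along its arc.

>>> carry_out(moves=[{"x": -0.3,"y": 0,"z": -0.17,"turn": 0},{"x": -0.4,"y": 0,"z": -0.19,"turn": 0},{"x": -0.4,"y": 0,"z": -0.16,"turn": 0},{"x": -0.4,"y": 0,"z": -0.13,"turn": 0},{"x": -0.4,"y": 0,"z": -0.1,"turn": 0},{"x": -0.4,"y": 0,"z": -0.07,"turn": 0},{"x": -0.4,"y": 0,"z": -0.04,"turn": 0},{"x": -0.4,"y": 0,"z": -0.01,"turn": 0}])

```text
t: 15.05
tool_pos: [0.4651, 0.0305, 0.2459]
tool_rot: [2.701, -1.603, 0.0]
contact_force: [0.9, -0.9, 0.3]
opening: 0.0299
grip_force: 30.8
```

>>> carry_out(moves=[{"x": 0,"y": 0,"z": 0,"turn": 0},{"x": 0,"y": 0,"z": 0,"turn": 0},{"x": 0,"y": 0,"z": 0,"turn": 0},{"x": 0,"y": 0,"z": 0,"turn": 0},{"x": 0,"y": 0,"z": 0,"turn": 0},{"x": 0,"y": 0,"z": 0,"turn": 0},{"x": 0,"y": 0,"z": 0,"turn": 0},{"x": 0,"y": 0,"z": 0,"turn": 0}], grip=64)

```text
t: 15.85
tool_pos: [0.4656, 0.03, 0.2463]
tool_rot: [-2.702, 1.603, 0.0]
contact_force: [0.0, -1.4, 0.1]
opening: 0.0641
grip_force: 0.0
```

>>> carry_out(moves=[{"x": 0,"y": 0,"z": -0.5,"turn": 0},{"x": 0,"y": 0,"z": -0.7,"turn": 0},{"x": 0,"y": 0,"z": -0.8,"turn": 0},{"x": 0,"y": 0,"z": -0.8,"turn": 0},{"x": 0,"y": 0,"z": -0.8,"turn": 0},{"x": 0,"y": 0,"z": -0.8,"turn": 0},{"x": -1,"y": 0,"z": -0.5,"turn": 0},{"x": -1,"y": 0,"z": 0,"turn": 0}])

```text
t: 16.65
tool_pos: [0.4422, 0.0741, 0.3726]
tool_rot: [-2.698, 1.604, -0.007]
contact_force: [1.9, 1.0, 0.6]
opening: 0.0643
grip_force: 0.0
```

Run:
```python
from h import *
im,T,k,M=wr('w6.png'); s=shot('scene','s6.png')
o=ctrl.get_obs();print(o['t'],o['tool_pos'],o['contact_force'],o['opening'],o['grip_force'])
cv2.imwrite('pics/w6s.png',np.hstack([cv2.resize(cv2.imread('pics/w6.png'),(400,300)),cv2.resize(cv2.imread('pics/s6.png')[170:290,182:342],(400,300),interpolation=2)]))
```

```text
16.75 [0.44111809 0.07545531 0.37108641] [ 0.01888471 -0.18853228  0.4245032 ] 0.06409688024629319 0.0
```

View pics/w6s.png

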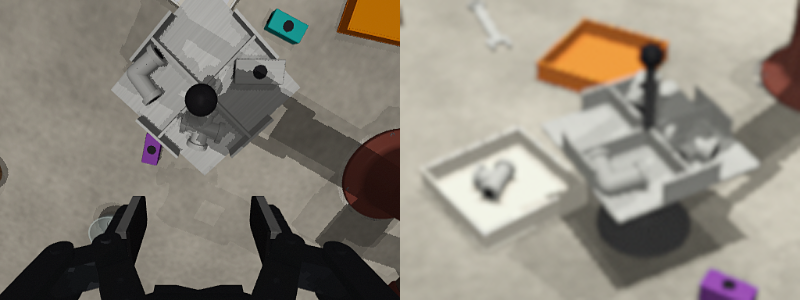

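The tray is level with the ball free at (201,99). The far right bay is empty, the other three fittings are in their bays, and the tee is in the flat pan (495,175). Handing in.

```bash
python3 -c "
from station import ctrl
print(ctrl.finish_job())"
```

```text
the job is handed in; nothing more can be done
None
```

I handed in the job at about 17 s: the tee alone is in the white pan, flat on the bench at the tray's far right corner; the other three fittings are in the tray, the handle is free and the tray level, and I did not touch the glass bowl (the hand-in gave no verdict).

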